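# Roll a packed column onto the inspection line and take its picture

### The job

Roll the chromatography column with the red ends across the light panel until it lies along the black line, centred on it. Do it gently with the fingertips, pushing the column so that it rolls instead of being slid along; do not pick it up or knock it. When it lies still on the line, press the green capture button fully down, then draw back; leave the blue-ended column and everything else where it is.

Things in the scene. Friction and masses are not known exactly. Their poses are not given: they have to be found in the camera images.
- station: Inspection station, fixed: off-white plate 340 mm (x) by 470 mm (y), 14 mm thick, its flat top carrying a frosted white light panel 280 x 330 mm in the middle. Origin: on the bench under the plate's middle, z up. At its left end (x 0, y 212 mm), in line with the printed line, stands a 170 mm high post with a camera leaning 70 mm inwards. It may be turned by up to 15 degrees.
- line_mid (a point): the middle of the black printed line on the panel's top (14 mm above the bench). The line is 5 mm wide and 310 mm long and runs along this point's y axis (the station's y); x points across it, away from the robot. Fine grey ticks stand along its +x side.
- red_column: Column to roll, about 140 g: glass tube 30 mm thick with a cream bed, a red end fitting of 34 mm diameter, 24 mm long, at each end (150 mm over both), and a 14 mm white nipple beyond each. It rolls on the fittings, and let go while moving runs on about 10 mm. Origin: its middle, on the axis, 17 mm above the panel; y along its length. Starts 62 to 92 mm from the line, on either side, within 4 degrees of parallel.
- blue_column: a second column of the same build and size with blue end fittings, lying on the other side of the line at a like distance; it must stay. Origin and axes as for the red one.
- capture_top (a point): centre of the top of the green capture button (28 mm in diameter, in a dark round housing) on the right side of the station, 36 mm above the bench when up; it is pressed straight down
- capture (a joint): travel of the button: 0 when up, 0.006 m when fully down; it springs back, and takes about 5 N to press down fully
- vial: bystander: small amber vial with blue cap, 22 mm thick, 42 mm high, standing near the panel's left edge, about 140 mm from the line's middle. Origin: centre of its underside
- stop_plug: bystander: dark plastic stop plug, 22 mm thick, 22 mm high, standing near the panel's right edge. Origin: centre of its underside
- media_bottle: bystander: glass bottle with blue cap, 86 mm thick, 175 mm high, at the right. Origin: centre of its underside
- small_bottle: bystander: glass bottle with blue cap, 56 mm thick, 105 mm high, at the left. Origin: centre of its underside
- beaker: bystander: glass beaker, 68 mm thick, 90 mm high, at the left. Origin: centre of its underside
- marker: bystander: marker pen, 145 mm long, 17 mm thick, lying at the right along its x axis. Origin: under its middle
Mind the look-alikes: they are no part of the job. Leave any yellow look-alike of the red_column alone.

How it is judged:
By the outcome, as a careful person would: the job done as asked, in the order asked, and still so for the second after the job is handed in, with the robot touching nothing.
It also fails if it takes over 64 s, if anything falls off the work surface, if the arm or the gripper's body presses on something with over 40 N, if the wrist force passes 120 N, or if a joint passes its speed limit or range.

### The arm

A 6-joint arm with a two-finger parallel gripper is mounted at the origin on the work surface. World frame = base frame: x ahead of the robot, y to its left, z up, the work surface at z = 0. Lengths are in m, angles in rad, forces in N, time in s.
With the tool pointing down it reaches from about 0.35 to 0.85 m from the base axis. Payload 8.1 kg.
Tool frame: the origin (TCP) lies at the very end of the fingers, on their centre line; the grasp point (between the pads) lies ctrl.pinch_z behind it (ctrl.pinch_z is the distance from the TCP to the grasp point, in m); x points along the fingers, z is the direction in which the jaws open and shut, and the axes are right-handed (so a half turn about x gives the same grasp; the last joint's range is limited). The gripper opens to 93 mm and grips with 3 to 60 N. Pads are 15 mm wide; open, the fingers measure 128 mm over their backs; the gripper's body (75 mm by 188 mm) begins 65 mm behind the grasp point.
Start: joints at [-1.238, 0.13, 1.488, -0, 1.523, -0.085], TCP at [0.243, -0.548, 0.219] pointing down, gripper open.
Joint ranges: [-2.96, 2.96], [-0.89, 2.26], [0.02, 2.5], [-1.34, 4.48], [0, 2.73], [-2.66, 2.66]. Speed limits (rad/s): [2.39, 2.39, 2.79, 3.14, 3.14, 3.14].

### API

Orientations are given as a 3x3 rotation matrix whose columns are the frame's x, y, z axes.
In Python, from rig import telemetry, imaging, ctrl gives the robot as it stands. The module is installed in compiled form; this text tells all that it offers.
- The arm moves only by the tool servo_tool, never from a script. Its argument "deltas" is a list that holds one entry, the list of rows, each a list of 4 numbers: the shift along the tool's x, y, z normalised to -1 to 1, where 1 is 0.2 m, then the turn about the tool's x normalised to -1 to 1, where 1 is 360 degrees. A call has exactly 5 rows; each row is the pose to reach, as a shift and turn from the pose commanded when the call began, along the tool's axes at that moment, turning the shorter way round; what a row does not reach only later rows make up. A row lasts 1/12 s, in which the tool goes at most 41.7 mm and 7.16 degrees, less where a joint would pass 70% of its speed; a pose out of reach is approached as far as the arm can. A call with a number of a shift or a turn outside -1 to 1 is refused whole. A call with a gripper value outside its range is refused whole. "hand" is the opening, from 0 (shut) to 1 (fully open), set as the call begins (left out, the last holds). The fingers move at their own pace and stop on an object; the grip force is fixed at half the most. Time passes only in rows, so rows that repeat a pose let the fingers close, or fill a call up. It gives the time, the measured TCP pose, the force and the opening at its end, in the units of the state.
- telemetry.read_state(): the state, without advancing time (a new reading comes with each control period).
- imaging.capture(name): name is "side" or "top" or "wrist"; returns a dict with "img" (420x560x3 uint8, red, green, blue), "depth" (420x560 float32, m along the optical axis (not along the pixel's ray), 0 where there is no reading), "camera_matrix" (3x3 intrinsics, pixels), "cam_to_world" (4x4, takes a point from camera to world coordinates). Camera axes: x right, y up, looking along -z (the intrinsics and any distortion apply to the point x, -y, -z); pixel columns grow to the right and rows downward; lengths in m; the calibration is good to about 2 mm. A picture is of the moment at which its call begins.
- ctrl.finish_job(): hands the job in, once; it reports no verdict.
The state is a dict: "time_s": time; "joints": joint angles; "dq": joint speeds; "tau": joint torques, N m; "tcp_pos": TCP position; "orientation": TCP orientation; "force": force on the tool from outside, world axes, zero at the start; "ft_torque": the same for the moment, N m; "grip_width": finger opening in m.
Only numpy, scipy, OpenCV 4.12 (cv2) and the standard library are available. Lean on these libraries where they do the work, as an engineer would, in place of code of your own. Each camera call takes 0.05 s, during which the arm holds its last target. There are 200 camera calls.

## Working session

There is one attempt and no reset: what is moved stays moved. The work goes in short steps, Python scripts to look and compute and a tool call to move; the robot and the scene stay as the last step left them, time stands still between calls to the robot, and variables do not carry over. Pictures are saved under pics/ and viewed, about 8 in all and at most 12, crops included, and the job is handed in when it is done.

Besides the shell and the picture viewer there is one more tool, called after "Emit:" in YAML: its name, and indented under it one key for each argument. servo_tool: Moves the arm, as the interface text tells. Scaled input: -1 to 1 covers 0.2 m each way for a shift and 360 degrees each way for a turn. Its arguments: {"type":"object","properties":{"deltas":{"type":"array","items":{"type":"array","items":{"type":"array","items":{"type":"number"}}}},"hand":{"type":"number"}},"required":["deltas"]}

```bash
mkdir -p pics; cat > h.py <<'E'
import numpy as np, cv2
from rig import telemetry, imaging, ctrl
def cap(n):
    c=imaging.capture(n); return c
def save(c,name,crop=None,s=1):
    im=c["img"][:,:,::-1]
    if crop: x0,y0,x1,y1=crop; im=im[y0:y1,x0:x1]
    im=cv2.resize(im,None,fx=s,fy=s,interpolation=cv2.INTER_CUBIC); cv2.imwrite("pics/"+name,im)
def ray(c,uv):
    K=c["camera_matrix"];T=c["cam_to_world"]
    uv=np.atleast_2d(np.array(uv,float))
    d=np.c_[(uv[:,0]-K[0,2])/K[0,0],-(uv[:,1]-K[1,2])/K[1,1],-np.ones(len(uv))]
    return T[:3,3],d@T[:3,:3].T
def onz(c,uv,z):
    o,d=ray(c,uv); t=(z-o[2])/d[:,2]; return o+t[:,None]*d
def proj(c,P):
    K=c["camera_matrix"];T=c["cam_to_world"]
    p=(np.atleast_2d(P)-T[:3,3])@T[:3,:3]
    return np.c_[K[0,0]*p[:,0]/-p[:,2]+K[0,2],K[1,1]*-p[:,1]/-p[:,2]+K[1,2]]
E
python3 - <<'E'
from h import *
a=cap("top");b=cap("side")
im=np.hstack([a["img"],b["img"]])[:,:,::-1]
save(a,"top.png",s=1.4);save(b,"side.png",s=1)
for c in(a,b): print(c["camera_matrix"],c["cam_to_world"].round(3))
s=telemetry.read_state();print({k:np.round(v,3) for k,v in s.items()}); print(ctrl.pinch_z)
E
```

```text
[[477.41518716   0.         284.77738577]
 [  0.         477.41518716 208.67702465]
 [  0.           0.           1.        ]] [[ 0.003  0.98  -0.2    0.207]
 [-1.     0.002 -0.003  0.019]
 [-0.002  0.2    0.98   1.389]
 [ 0.     0.     0.     1.   ]]
[[491.41169034   0.         282.40785496]
 [  0.         491.41169034 206.45252341]
 [  0.           0.           1.        ]] [[-0.944  0.199 -0.262  0.128]
 [-0.329 -0.55   0.768  1.046]
 [ 0.009  0.811  0.585  0.866]
 [ 0.     0.     0.     1.   ]]
{'time_s': np.float64(0.1), 'joints': array([-1.238,  0.131,  1.489,  0.   ,  1.523, -0.085]), 'dq': array([-0.001, -0.   , -0.001,  0.   ,  0.001, -0.001]), 'tau': array([ 1.0000e-03, -5.6134e+01, -4.9310e+01,  7.7000e-02,  2.9000e-02,
       -0.0000e+00]), 'tcp_pos': array([ 0.243, -0.548,  0.218]), 'orientation': array([[-0.001,  0.914,  0.406],
       [ 0.002,  0.406, -0.914],
       [-1.   ,  0.   , -0.002]]), 'force': array([0.16 , 0.124, 0.21 ]), 'ft_torque': array([0.02 , 0.037, 0.027]), 'grip_width': np.float64(0.093)}
0.0188
```

View pics/top.png

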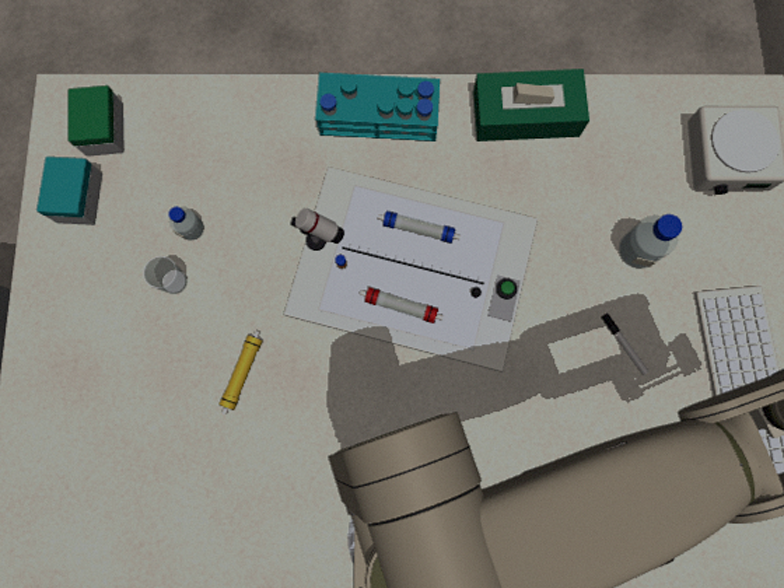

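View pics/side.png

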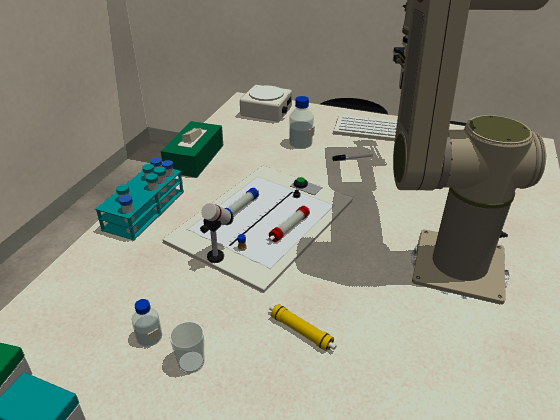

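Top view (display pixels, 1.4x): the red column is at (400,304) on the robot's side of the line. The line runs (343,248) to (483,284). Blue column (419,226), button (507,289), plug (476,292), vial (341,261). Candidates for "red column": red-ended at (400,304), blue-ended at (419,226) and the yellow look-alike at (241,372). I choose the red-ended one.

```bash
cat >> h.py <<'E'
def blobs(c,lo,hi,roi,amin=8,lo2=None):
    h=cv2.cvtColor(c["img"],cv2.COLOR_RGB2HSV); m=cv2.inRange(h,np.array(lo),np.array(hi))
    if lo2: m|=cv2.inRange(h,np.array(lo2[0]),np.array(lo2[1]))
    k=np.zeros_like(m);x0,y0,x1,y1=roi;k[y0:y1,x0:x1]=1;m*=k
    n,l,st,ce=cv2.connectedComponentsWithStats(m)
    return [(ce[i],st[i,4]) for i in range(1,n) if st[i,4]>=amin],m
RED=dict(lo=(0,120,60),hi=(8,255,255),lo2=((172,120,60),(179,255,255)))
def red(c,roi=(0,0,560,420),z=.031):
    b,_=blobs(c,roi=roi,**RED); b=sorted(b,key=lambda q:-q[1])[:2]
    return onz(c,[q[0] for q in b],z),b
E
python3 - <<'E'
from h import *
for n,R in(("top",(200,110,390,270)),("side",(160,170,360,290))):
    c=cap(n); print(n)
    P,b=red(c,R); print("red",P.round(4),b,P.mean(0).round(4),np.linalg.norm(P[0]-P[1]))
    for nm,lo,hi,z in(("blue",(110,120,50),(128,255,255),.031),("green",(45,100,30),(85,255,255),.036)):
        bb,_=blobs(c,lo,hi,R); print(nm,[(onz(c,q[0],z)[0].round(4),q[0].round(1),q[1]) for q in bb])
    h=cv2.cvtColor(c["img"],cv2.COLOR_RGB2HSV)
    bb,m=blobs(c,(0,0,0),(179,255,75),R,20); 
    _,l,st,ce=cv2.connectedComponentsWithStats(m)
    for i in range(1,len(st)):
        if st[i,4]<20: continue
        pts=np.argwhere(l==i)[:,::-1].astype(np.float32)
        print("dark",ce[i].round(1),st[i],cv2.minAreaRect(pts)[1:],onz(c,ce[i],.014)[0].round(4))
    save(c,n+"_crop.png",R,4)
E
```

```text
top
red [[ 0.478   0.0788  0.031 ]
 [ 0.4393 -0.0428  0.031 ]] [(array([265.275 , 210.8625]), np.int32(80)), (array([307.30379747, 224.08860759]), np.int32(79))] [0.4587 0.018  0.031 ] 0.1275822227255419
blue [(array([0.6432, 0.0426, 0.031 ]), array([278.1, 156.3]), np.int32(80)), (array([ 0.6106, -0.0805,  0.031 ]), array([319.7, 166.9]), np.int32(76)), (array([0.5536, 0.1451, 0.031 ]), array([242.9, 185.5]), np.int32(43))]
green [(array([ 0.4945, -0.2023,  0.036 ]), array([362.3, 205.1]), np.int32(81))]
dark [223.9 170. ] [214 153  20  26 167] ((24.44182777404785, 15.40788745880127), 72.47443389892578) [0.6057 0.2047 0.014 ]
dark [241.3 168.1] [236 162  10  12  62] ((6.507614612579346, 11.752558708190918), 29.05460548400879) [0.6115 0.1525 0.014 ]
dark [295.  189.5] [245 177 101  26 151] ((103.0769271850586, 1.569230556488037), 14.250033378601074) [ 0.5462 -0.008   0.014 ]
dark [360.8 206.3] [354 199  15  15 125] ((14.0, 14.0), 90.0) [ 0.4957 -0.2014  0.014 ]
dark [339.5 208.3] [336 205   8   8  44] ((6.708203315734863, 6.708203315734863), 63.43495178222656) [ 0.4894 -0.1385  0.014
[... 903 characters left out ...]
747085571289, 20.50609588623047), 45.0) [ 0.8857 -0.0619  0.014 ]
dark [300.1 183.9] [293 180  15   9  90] ((8.0, 14.0), 90.0) [ 0.496  -0.2058  0.014 ]
dark [296.2 193.8] [293 190   7   8  45] ((7.0, 6.0), 90.0) [ 0.4908 -0.1486  0.014 ]
dark [266.2 213.5] [243 192  50  42  59] ((1.2356072664260864, 63.887237548828125), 49.497154235839844) [ 0.5416 -0.0225  0.014 ]
dark [214.4 236.3] [200 213  33  50 568] ((29.202547073364258, 52.3387451171875), 13.671307563781738) [0.6374 0.1229 0.014 ]
dark [274.6 236.4] [269 232  13  10  56] ((9.0, 12.0), 90.0) [0.4827 0.0678 0.014 ]
dark [239.1 242.6] [229 238  16  11  65] ((14.8492431640625, 9.758074760437012), 8.130102157592773) [0.5636 0.1248 0.014 ]
```

View pics/top_crop.png

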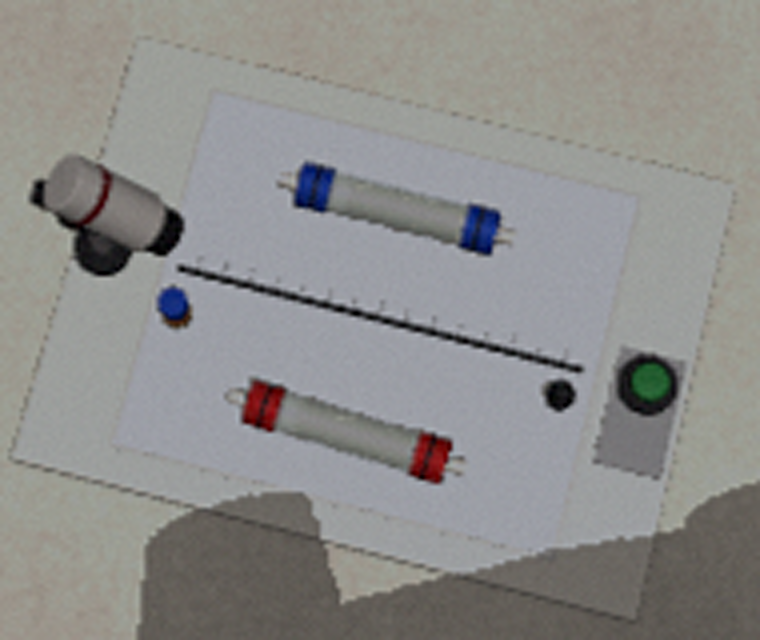

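The crop confirms red end fittings on the near side of the line, about 90 mm from it and about 3.4° off parallel. It is almost centred along the line, with the vial and plug well clear. I'll move above it for a wrist view.

Emit:
servo_tool:
  deltas:
    - [[0, 0.13, -0.15, 0], [0, 0.26, -0.31, 0], [0, 0.39, -0.46, 0], [0, 0.52, -0.61, 0], [0, 0.645, -0.765, 0]]
  hand: 1

```text
time_s: 0.62
tcp_pos: [0.2994, -0.3544, 0.2182]
orientation: [[-0.0, 0.914, 0.405], [0.0, 0.405, -0.914], [-1.0, 0.0, -0.0]]
force: [1.2, 1.2, 0.7]
grip_width: 0.093
```

Emit:
servo_tool:
  deltas:
    - [[0, 0.13, -0.15, 0], [0, 0.26, -0.31, 0], [0, 0.39, -0.46, 0], [0, 0.52, -0.61, 0], [0, 0.645, -0.765, 0]]

```text
time_s: 1.03
tcp_pos: [0.3552, -0.1623, 0.2186]
orientation: [[0.001, 0.914, 0.405], [-0.0, 0.405, -0.914], [-1.0, 0.0, 0.0]]
force: [0.7, -0.1, 0.6]
grip_width: 0.0931
```

Emit:
servo_tool:
  deltas:
    - [[0, 0.13, -0.15, 0.019], [0, 0.26, -0.31, 0.038], [0, 0.39, -0.46, 0.057], [0, 0.52, -0.61, 0.076], [0, 0.645, -0.765, 0.095]]

```text
time_s: 1.45
tcp_pos: [0.4022, -0.0044, 0.2188]
orientation: [[0.001, 0.997, -0.082], [-0.0, -0.082, -0.997], [-1.0, 0.001, 0.0]]
force: [1.3, 0.1, -0.2]
grip_width: 0.0929
```

Emit:
servo_tool:
  deltas:
    - [[0, 0, 0, 0.012], [0, 0, 0, 0.02], [0, 0, 0, 0.02], [0, 0, 0, 0.02], [0, 0, 0, 0.02]]

```text
time_s: 1.87
tcp_pos: [0.4019, -0.0063, 0.2186]
orientation: [[-0.0, 0.98, -0.2], [-0.0, -0.2, -0.98], [-1.0, -0.0, 0.0]]
force: [0.1, -0.2, -0.1]
grip_width: 0.0932
```

```bash
python3 - <<'E'
from h import *
c=cap("wrist"); save(c,"w1.png"); print(c["camera_matrix"],c["cam_to_world"].round(3))
P,b=red(c); print(P,b)
E
```

```text
[[293.92314632   0.         277.24115513]
 [  0.         293.92314632 208.16739802]
 [  0.           0.           1.        ]] [[-0.2    0.936  0.289  0.483]
 [-0.98  -0.191 -0.058 -0.022]
 [ 0.    -0.294  0.956  0.385]
 [ 0.     0.     0.     1.   ]]
[[ 0.43641931 -0.04811439  0.031     ]
 [ 0.48053378  0.08866726  0.031     ]] [(array([306.56069364, 152.69364162]), np.int32(173)), (array([185.43030303, 138.99393939]), np.int32(165))]
```

View pics/w1.png

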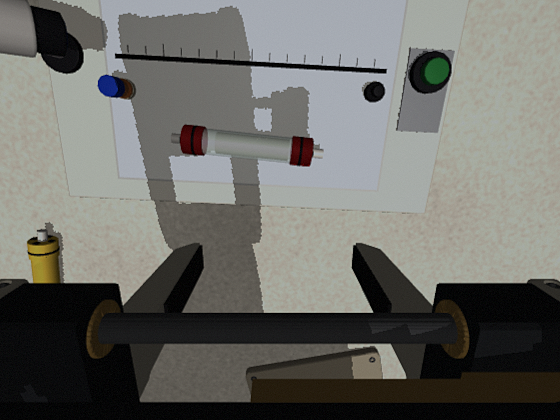

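The wrist view shows the line from (115,56) to (386,71) and the red fittings at (194,140) and (302,151). The vial, plug and button are visible and clear of the path.

```bash
cat >> h.py <<'E'
def fit2(c,roi=(0,0,560,420)):
    _,m=blobs(c,roi=roi,**RED); m=cv2.morphologyEx(m,cv2.MORPH_CLOSE,np.ones((9,9)))
    n,l,st,ce=cv2.connectedComponentsWithStats(m); i=1+np.argsort(-st[1:,4])[:2]
    P=[]
    for k in i:
        r=cv2.minAreaRect(np.argwhere(l==k)[:,::-1].astype(np.float32)); P.append(r[0])
    W=onz(c,P,.031); return W[np.argsort(-W[:,1])],st[i,4]
def line(c,roi,th=75):
    _,m=blobs(c,(0,0,0),(179,255,th),roi)
    n,l,st,ce=cv2.connectedComponentsWithStats(m)
    k=1+np.argmax([st[i,2] for i in range(1,n)])
    pts=np.argwhere(l==k)[:,::-1].astype(float)
    W=onz(c,pts,.014)[:,:2]; vx,vy,x0,y0=cv2.fitLine(W.astype(np.float32),cv2.DIST_HUBER,0,1e-4,1e-4).ravel()
    u=np.array([vx,vy]);u*=np.sign(u[1]); t=(W-[x0,y0])@u
    return np.array([x0,y0])+u*(t.max()+t.min())/2,u,t.max()-t.min()
def report(c,roi,rroi=(0,0,560,420)):
    m,u,L=line(c,roi); W,a=fit2(c,rroi); n=np.array([u[1],-u[0]])
    print("mid",m.round(4),"ang",np.degrees(np.arctan2(u[0],u[1])).round(2),"L",L.round(4),"fit",W[:,:2].round(4),"sep",np.linalg.norm(W[0]-W[1]).round(4),a)
    for w in list(W)+[W.mean(0)]: print(" xl,yl mm",(1000*np.array([(w[:2]-m)@n,(w[:2]-m)@u])).round(1))
    s=telemetry.read_state(); p=s["tcp_pos"]; print("tcp",p.round(4),"line frame mm",(1000*np.array([(p[:2]-m)@n,(p[:2]-m)@u])).round(1),s["time_s"])
    return m,u
E
python3 - <<'E'
from h import *
c=cap("wrist"); m,u=report(c,(105,40,395,80),(150,110,340,180))
for nm,lo,hi,z in(("green",(45,100,30),(85,255,255),.036),("vial",(110,120,50),(128,255,255),.056)):
    bb,_=blobs(c,lo,hi,(80,30,500,110),30); print(nm,[(onz(c,q[0],z)[0].round(4),q) for q in bb])
E
```

```text
mid [ 0.547  -0.0044] ang 14.51 L 0.31 fit [[ 0.4772  0.0833]
 [ 0.437  -0.042 ]] sep 0.1316 [448 399]
 xl,yl mm [-89.6  67.5]
 xl,yl mm [-97.1 -63.9]
 xl,yl mm [-93.4   1.8]
tcp [ 0.402  -0.0064  0.2187] line frame mm [-139.9  -38.3] 1.9667
green [(array([ 0.4959, -0.2007,  0.036 ]), (array([435.93944954,  70.54678899]), np.int32(545)))]
vial [(array([0.549 , 0.1442, 0.056 ]), (array([107.52616279,  85.54069767]), np.int32(344)))]
```

Emit:
servo_tool:
  deltas:
    - [[0.1, 0.005, -0.07, 0.005], [0.2, 0.01, -0.14, 0.01], [0.3, 0.02, -0.213, 0.0175], [0.4, 0.02, -0.213, 0.0175], [0.5, 0.02, -0.213, 0.0175]]

```text
time_s: 2.38
tcp_pos: [0.4146, 0.0351, 0.1178]
orientation: [[0.0, 0.952, -0.307], [0.0, -0.307, -0.952], [-1.0, 0.0, -0.0]]
force: [0.1, 0.1, -0.1]
grip_width: 0.0928
```

Emit:
servo_tool:
  deltas:
    - [[0.12, 0, 0, 0], [0.24, 0, 0, 0], [0.35, 0, 0, 0], [0.44, 0, 0, 0], [0.48, 0, 0, 0]]

```text
time_s: 2.8
tcp_pos: [0.4126, 0.0345, 0.0201]
orientation: [[-0.004, 0.951, -0.308], [0.0, -0.308, -0.951], [-1.0, -0.004, 0.001]]
force: [-1.2, 0.2, -0.1]
grip_width: 0.0926
```

```bash
python3 - <<'E'
from h import *
c=cap("wrist"); save(c,"w2.png"); print(telemetry.read_state()["tcp_pos"],telemetry.read_state()["orientation"].round(3).tolist(),c["cam_to_world"].round(3).tolist())
E
```

```text
[0.41219839 0.03460488 0.01968696] [[-0.005, 0.951, -0.308], [0.0, -0.308, -0.951], [-1.0, -0.004, 0.001]] [[-0.307, 0.908, 0.284, 0.491], [-0.952, -0.294, -0.09, 0.01], [0.001, -0.298, 0.955, 0.186], [0.0, 0.0, 0.0, 1.0]]
```

View pics/w2.png

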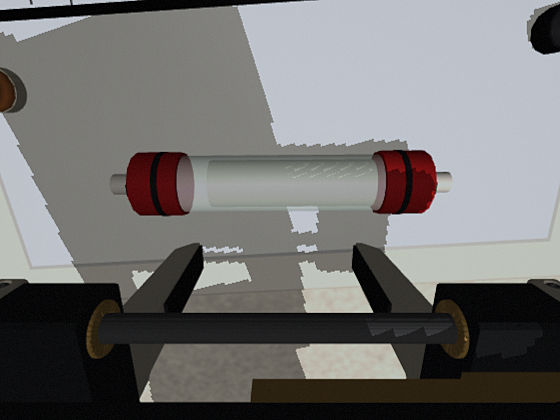

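The gripper is lined up behind both red fittings, which are at (158,183) and (406,182); the tips are at (190,250) and (366,250). I'll approach slowly.

Emit:
servo_tool:
  deltas:
    - [[-0.01, 0.025, 0, 0], [-0.01, 0.05, 0, 0], [-0.01, 0.07, 0, 0], [-0.01, 0.08, 0, 0], [-0.01, 0.09, 0, 0]]

```text
time_s: 3.27
tcp_pos: [0.433, 0.0292, 0.0257]
orientation: [[0.002, 0.951, -0.308], [-0.0, -0.308, -0.951], [-1.0, 0.002, -0.0]]
force: [-0.5, -0.3, 0.2]
grip_width: 0.0927
```

Emit:
servo_tool:
  deltas:
    - [[0, 0.005, 0, 0], [0, 0.012, 0, 0], [0, 0.021, 0, 0], [0, 0.031, 0, 0], [0, 0.042, 0, 0]]

```text
time_s: 3.68
tcp_pos: [0.4397, 0.0268, 0.0246]
orientation: [[-0.0, 0.952, -0.308], [0.0, -0.308, -0.952], [-1.0, -0.0, 0.0]]
force: [-0.7, -0.6, -0.3]
grip_width: 0.0929
```

Emit:
servo_tool:
  deltas:
    - [[0, 0.012, 0, 0], [0, 0.024, 0, 0], [0, 0.036, 0, -0.001], [0, 0.048, 0, -0.001], [0, 0.06, 0, -0.002]]

```text
time_s: 4.1
tcp_pos: [0.4513, 0.023, 0.0247]
orientation: [[-0.0, 0.955, -0.296], [-0.0, -0.296, -0.955], [-1.0, -0.0, 0.0]]
force: [-0.1, 0.1, 0.2]
grip_width: 0.0929
```

Emit:
servo_tool:
  deltas:
    - [[0, 0.012, 0, 0], [0, 0.024, 0, -0.001], [0, 0.036, 0, -0.001], [0, 0.048, 0, -0.002], [0, 0.06, 0, -0.002]]

```text
time_s: 4.52
tcp_pos: [0.4628, 0.0194, 0.0247]
orientation: [[0.0, 0.959, -0.283], [-0.0, -0.283, -0.959], [-1.0, 0.0, 0.0]]
force: [-0.2, 0.2, 0.0]
grip_width: 0.093
```

Emit:
servo_tool:
  deltas:
    - [[0, 0.012, 0, 0], [0, 0.022, 0, -0.001], [0, 0.03, 0, -0.001], [0, 0.036, 0, -0.002], [0, 0.04, 0, -0.002]]

```text
time_s: 4.93
tcp_pos: [0.4703, 0.0172, 0.0246]
orientation: [[-0.0, 0.963, -0.271], [0.0, -0.271, -0.963], [-1.0, -0.0, 0.0]]
force: [-0.4, 0.5, -0.3]
grip_width: 0.0929
```

```bash
python3 - <<'E'
from h import *
c=cap("wrist"); save(c,"w3.png"); W,a=fit2(c,(60,0,500,300)); print(W,a,np.linalg.norm(W[0]-W[1]))
s=telemetry.read_state();print(s["tcp_pos"].round(4),s["orientation"].round(3).tolist(),s["force"])
m=np.array([.547,-.0044]);u=np.array([np.sin(np.radians(14.4)),np.cos(np.radians(14.4))]);n=np.array([u[1],-u[0]])
for w in list(W)+[s["tcp_pos"]]: print(((w[:2]-m)@n*1e3).round(1),((w[:2]-m)@u*1e3).round(1))
E
```

```text
[[ 0.51628465  0.07141949  0.031     ]
 [ 0.4740665  -0.05862306  0.031     ]] [2367 2356] 0.13672394117072992
[0.4704 0.0172 0.0247] [[0.0, 0.962, -0.272], [-0.0, -0.272, -0.962], [-1.0, 0.0, -0.0]] [-0.16059952  0.2242318  -0.50536882]
-48.6 65.8
-57.2 -70.7
-79.5 1.9
```

View pics/w3.png

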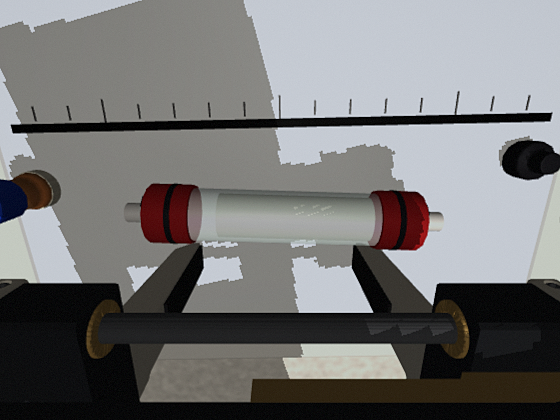

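The image shows the fittings at (170,213) and (400,220), with the line from (13,129) to (552,117). The column rolled well but kept its 3.5° yaw, because an end push just rolls it and it has run off the left tip. I'll straddle it diagonally instead, with the left tip in front and the right tip behind, so that turning the gripper sets both the yaw and the stopping point.

Emit:
servo_tool:
  deltas:
    - [[0, -0.025, 0, 0], [0, -0.05, 0, 0], [-0.1, -0.05, 0, 0], [-0.25, -0.05, 0, 0], [-0.4, -0.05, 0, 0]]

```text
time_s: 5.4
tcp_pos: [0.4585, 0.0203, 0.1043]
orientation: [[-0.003, 0.962, -0.271], [0.0, -0.271, -0.962], [-1.0, -0.003, 0.001]]
force: [0.4, -0.6, -0.5]
grip_width: 0.0929
```

Emit:
servo_tool:
  deltas:
    - [[0, 0.04, 0.004, 0.018], [0, 0.08, 0.008, 0.036], [0, 0.12, 0.012, 0.054], [0, 0.15, 0.015, 0.072], [0, 0.184, 0.018, 0.09]]

```text
time_s: 5.82
tcp_pos: [0.4946, 0.0066, 0.1046]
orientation: [[-0.0, 0.663, -0.749], [0.0, -0.749, -0.663], [-1.0, -0.0, 0.0]]
force: [-0.5, -0.2, 0.6]
grip_width: 0.0928
```

Emit:
servo_tool:
  deltas:
    - [[0, 0, 0, 0.01], [0, 0, 0, 0.018], [0, 0, 0, 0.018], [0, 0, 0, 0.018], [0, 0, 0, 0.018]]

```text
time_s: 6.23
tcp_pos: [0.4947, 0.0066, 0.1046]
orientation: [[-0.0, 0.58, -0.814], [0.0, -0.814, -0.58], [-1.0, -0.0, 0.0]]
force: [0.3, -0.5, 1.0]
grip_width: 0.093
```

```bash
python3 - <<'E'
from h import *
c=cap("wrist"); save(c,"w4.png")
for n,R in (("wrist",(0,0,560,420)),):
    W,a=fit2(c,R); print(W,a,np.linalg.norm(W[0]-W[1]),W.mean(0))
s=telemetry.read_state();print(s["joints"].round(3),s["tcp_pos"].round(4),s["orientation"].round(3).tolist())
E
```

```text
[[ 0.51434731  0.07406631  0.031     ]
 [ 0.47628714 -0.0541006   0.031     ]] [1121  777] 0.1336986617275604 [0.49531722 0.00998286 0.031     ]
[-0.09  -0.07   1.906  0.     1.306  2.433] [0.4947 0.0066 0.1046] [[-0.0, 0.58, -0.815], [0.0, -0.815, -0.58], [-1.0, -0.0, 0.0]]
```

View pics/w4.png

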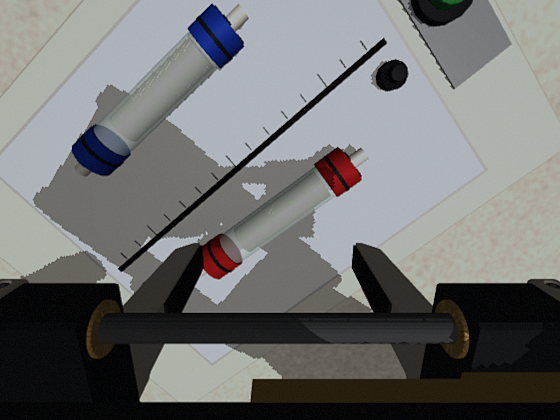

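The wrist view shows the red column at (220,255) to (340,172), about 36° to the jaw line, with the tips on either side of it. The line, plug, button and blue column are undisturbed. I'll descend around it.

Emit:
servo_tool:
  deltas:
    - [[0.1, 0, 0, 0], [0.2, 0, 0, 0], [0.29, 0, 0, 0], [0.36, 0, 0, 0], [0.4, 0, 0, 0]]

```text
time_s: 6.7
tcp_pos: [0.4935, 0.0067, 0.0227]
orientation: [[-0.003, 0.579, -0.815], [0.0, -0.815, -0.579], [-1.0, -0.002, 0.002]]
force: [-0.6, 0.5, -1.1]
grip_width: 0.0931
```

Emit:
servo_tool:
  deltas:
    - [[0, 0, 0, -0.004], [0, 0, 0, -0.008], [0, 0, 0, -0.011], [0, 0, 0, -0.014], [0, 0, 0, -0.017]]

```text
time_s: 7.12
tcp_pos: [0.4953, 0.0065, 0.0251]
orientation: [[0.001, 0.664, -0.748], [-0.0, -0.748, -0.664], [-1.0, 0.001, -0.0]]
force: [0.4, 0.3, 0.7]
grip_width: 0.0929
```

```bash
python3 - <<'E'
from h import *
c=cap("wrist"); save(c,"w5.png")
W,a=fit2(c); print(W.round(4),a,np.linalg.norm(W[0]-W[1]),W.mean(0).round(4))
s=telemetry.read_state();print(s["tcp_pos"].round(4),s["orientation"].round(3).tolist(),s["force"],s["ft_torque"])
E
```

```text
[[ 0.5159  0.0671  0.031 ]
 [ 0.4745 -0.0547  0.031 ]] [2333  148] 0.12860863060342778 [0.4952 0.0062 0.031 ]
[0.4953 0.0065 0.0251] [[0.001, 0.665, -0.747], [-0.0, -0.747, -0.665], [-1.0, 0.001, -0.0]] [0.00177128 0.16899182 0.27257176] [0.1111108  0.03491721 0.00122259]
```

View pics/w5.png

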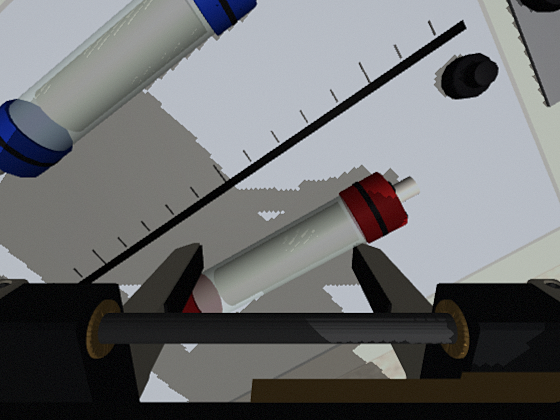

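Emit:
servo_tool:
  deltas:
    - [[0, 0, 0, -0.002], [0, 0, 0, -0.004], [0, 0, 0, -0.006], [0, 0, 0, -0.008], [0, 0, 0, -0.0095]]

```text
time_s: 7.58
tcp_pos: [0.495, 0.0065, 0.0247]
orientation: [[0.0, 0.707, -0.708], [0.0, -0.708, -0.707], [-1.0, -0.0, -0.0]]
force: [0.2, 1.0, 0.4]
grip_width: 0.0931
```

Emit:
servo_tool:
  deltas:
    - [[0, 0, 0, -0.002], [0, 0, 0, -0.004], [0, 0, 0, -0.005], [0, 0, 0, -0.006], [0, 0, 0, -0.007]]

```text
time_s: 8.0
tcp_pos: [0.495, 0.0065, 0.0247]
orientation: [[0.0, 0.737, -0.676], [-0.0, -0.676, -0.737], [-1.0, 0.0, -0.0]]
force: [0.6, 0.1, 0.9]
grip_width: 0.093
```

```bash
cat >> h.py <<'E'
M=np.array([.547,-.0044]);U=np.array([np.sin(np.radians(14.4)),np.cos(np.radians(14.4))]);N=np.array([U[1],-U[0]])
def lf(w): return np.array([(w[:2]-M)@N,(w[:2]-M)@U])*1e3
def ext(n,roi):
    c=cap(n);W,a=fit2(c,roi);d=W[0]-W[1]
    print(n,"yaw",np.degrees(np.arctan2(d[0],d[1])).round(2),"ctr lf",lf(W.mean(0)).round(1),"fits",[lf(w).round(1) for w in W],"sep",np.linalg.norm(d).round(4),a); return c
E
python3 - <<'E'
from h import *
c=ext("wrist",(0,0,560,420));save(c,"w6.png")
save(ext("side",(160,170,360,290)),"s6.png");save(ext("top",(200,110,390,270)),"t6.png")
s=telemetry.read_state();R=s["orientation"];print(s["tcp_pos"].round(4),lf(s["tcp_pos"]),"alpha",np.degrees(np.arctan2(-R[0,2],-R[1,2])),s["ft_torque"])
E
```

```text
wrist yaw 15.42 ctr lf [-55.6  -2.8] fits [array([-54.4,  61.4]), array([-56.7, -66.9])] sep 0.1283 [2189  152]
side yaw 7.72 ctr lf [-46.6  -8.6] fits [array([-54.5,  59.2]), array([-38.6, -76.4])] sep 0.1366 [138  23]
top yaw 42.46 ctr lf [-12.7 138.5] fits [array([ 30.5, 219.7]), array([-56. ,  57.4])] sep 0.184 [50 16]
[0.495  0.0065 0.0247] [-53.05703137  -2.34969788] alpha 42.58211884233111 [ 0.136896   -0.00870748 -0.08783025]
```

View pics/w6.png

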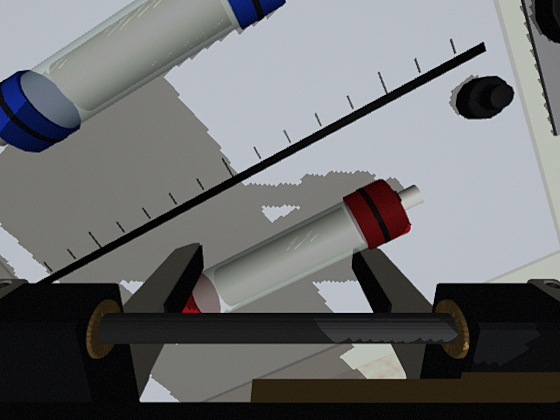

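The column (visible right fitting at (378,214)) now lies parallel to the line, which runs (42,283) to (484,46). I'll loosen the cage by 3° and roll it about 53 mm across.

Emit:
servo_tool:
  deltas:
    - [[0, 0, 0, 0.003], [0, 0, 0, 0.006], [0, 0.003, -0.0015, 0.008], [0, 0.009, -0.005, 0.008], [0, 0.0176, -0.0095, 0.008]]

```text
time_s: 8.57
tcp_pos: [0.4989, 0.0055, 0.0246]
orientation: [[-0.0, 0.701, -0.713], [0.0, -0.713, -0.701], [-1.0, -0.0, 0.0]]
force: [0.4, 0.2, 0.9]
grip_width: 0.093
```

Emit:
servo_tool:
  deltas:
    - [[0, 0.01, -0.006, 0], [0, 0.0203, -0.0123, 0], [0, 0.0305, -0.0185, 0], [0, 0.041, -0.025, 0], [0, 0.0513, -0.0311, 0]]

```text
time_s: 8.98
tcp_pos: [0.5108, 0.0025, 0.0247]
orientation: [[0.0, 0.701, -0.713], [0.0, -0.713, -0.701], [-1.0, 0.0, -0.0]]
force: [-0.6, 0.3, -0.1]
grip_width: 0.093
```

Emit:
servo_tool:
  deltas:
    - [[0, 0.01, -0.006, 0], [0, 0.0203, -0.0123, 0], [0, 0.0305, -0.0185, 0], [0, 0.041, -0.025, 0], [0, 0.0513, -0.0311, 0]]

```text
time_s: 9.4
tcp_pos: [0.5224, -0.0004, 0.0246]
orientation: [[-0.0, 0.701, -0.713], [0.0, -0.713, -0.701], [-1.0, -0.0, -0.0]]
force: [-0.9, 0.2, 0.6]
grip_width: 0.093
```

```bash
python3 - <<'E'
from h import *
c=ext("wrist",(0,0,560,420))
s=telemetry.read_state();R=s["orientation"];print(s["tcp_pos"].round(4),lf(s["tcp_pos"]),"alpha",np.degrees(np.arctan2(-R[0,2],-R[1,2])),s["ft_torque"])
E
```

```text
wrist yaw 17.83 ctr lf [-26.3  -3.3] fits [array([-22.5,  60.2]), array([-30.1, -66.8])] sep 0.1272 [2179  166]
[ 5.228e-01 -5.000e-04  2.480e-02] [-24.42907135  -2.27941976] alpha 45.46479494857783 [ 0.07386123 -0.02129767 -0.02554823]
```

Emit:
servo_tool:
  deltas:
    - [[0, 0.01, -0.006, 0], [0, 0.0203, -0.0123, 0], [0, 0.0305, -0.0185, 0], [0, 0.041, -0.025, 0], [0, 0.0505, -0.0306, 0]]

```text
time_s: 9.87
tcp_pos: [0.5339, -0.0033, 0.0247]
orientation: [[0.0, 0.701, -0.713], [0.0, -0.713, -0.701], [-1.0, 0.0, -0.0]]
force: [-0.3, 0.5, 0.3]
grip_width: 0.093
```

Emit:
servo_tool:
  deltas:
    - [[0, 0.009, -0.005, 0], [0, 0.017, -0.01, 0], [0, 0.024, -0.015, 0], [0, 0.03, -0.018, 0], [0, 0.035, -0.021, 0]]

```text
time_s: 10.28
tcp_pos: [0.5416, -0.0054, 0.0247]
orientation: [[-0.0, 0.701, -0.713], [0.0, -0.713, -0.701], [-1.0, -0.0, 0.0]]
force: [1.2, 0.5, 0.7]
grip_width: 0.093
```

Emit:
servo_tool:
  deltas:
    - [[0, 0.004, -0.002, 0], [0, 0.008, -0.005, 0], [0, 0.012, -0.007, 0], [0, 0.016, -0.01, 0], [0, 0.019, -0.0115, 0]]

```text
time_s: 10.7
tcp_pos: [0.5459, -0.0064, 0.0247]
orientation: [[0.0, 0.701, -0.713], [-0.0, -0.713, -0.701], [-1.0, 0.0, -0.0]]
force: [-1.2, 0.0, 0.6]
grip_width: 0.0928
```

Emit:
servo_tool:
  deltas:
    - [[0, 0, 0, 0], [0, 0, 0, -0.002], [0, 0, 0, -0.004], [0, 0, 0, -0.006], [0, 0, 0, -0.0085]]

```text
time_s: 11.12
tcp_pos: [0.5457, -0.0064, 0.0246]
orientation: [[-0.0, 0.739, -0.673], [-0.0, -0.673, -0.739], [-1.0, -0.0, 0.0]]
force: [0.5, 0.8, -0.2]
grip_width: 0.0932
```

```bash
python3 - <<'E'
from h import *
c=ext("wrist",(0,0,560,420));save(c,"w7.png")
s=telemetry.read_state();R=s["orientation"];print(s["tcp_pos"].round(4),lf(s["tcp_pos"]),"alpha",np.degrees(np.arctan2(-R[0,2],-R[1,2])),s["ft_torque"],s["force"])
E
```

```text
wrist yaw 14.89 ctr lf [-3.1 -2.5] fits [array([-2.5, 61.9]), array([ -3.6, -66.9])] sep 0.1289 [2199  145]
[ 0.5457 -0.0064  0.0246] [-0.73104148 -2.25697666] alpha 42.24983961441378 [ 0.07671036  0.00193056 -0.0630287 ] [ 0.03412676 -1.05385791 -0.18548139]
```

View pics/w7.png

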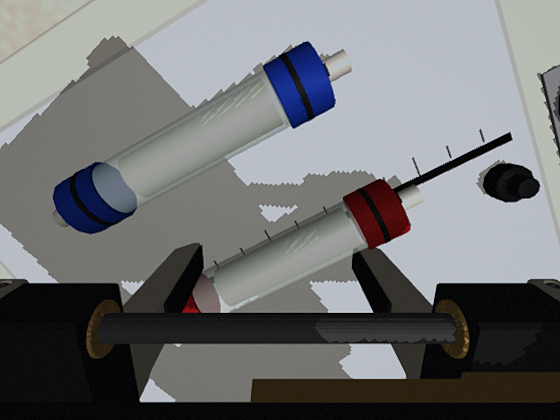

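The red fitting at (378,214) sits with the line emerging at its nipple (398,192), and the blue column and plug are untouched. I'll open the cage, lift straight up and back off for a clear view.

Emit:
servo_tool:
  deltas:
    - [[0, 0, 0, 0.004], [0, 0, 0, 0.01], [0, 0, 0, 0.018], [0, 0, 0, 0.025], [0, 0, 0, 0.025]]

```text
time_s: 11.58
tcp_pos: [0.5458, -0.0064, 0.0247]
orientation: [[0.0, 0.622, -0.783], [-0.0, -0.783, -0.622], [-1.0, 0.0, -0.0]]
force: [0.0, 0.1, 0.1]
grip_width: 0.0932
```

Emit:
servo_tool:
  deltas:
    - [[-0.05, 0, 0, 0], [-0.15, 0, 0, 0], [-0.3, 0, 0, 0], [-0.45, 0, 0, 0], [-0.5, 0, 0, 0]]

```text
time_s: 12.0
tcp_pos: [0.5485, -0.0067, 0.1305]
orientation: [[0.007, 0.625, -0.78], [-0.001, -0.78, -0.625], [-1.0, 0.005, -0.005]]
force: [1.7, 0.3, 1.8]
grip_width: 0.0924
```

Emit:
servo_tool:
  deltas:
    - [[-0.05, -0.07, 0.05, -0.019], [-0.1, -0.14, 0.11, -0.039], [-0.15, -0.21, 0.16, -0.059], [-0.2, -0.28, 0.22, -0.079], [-0.2, -0.358, 0.27, -0.099]]

```text
time_s: 12.42
tcp_pos: [0.4593, 0.0157, 0.167]
orientation: [[0.003, 0.964, -0.267], [-0.0, -0.267, -0.964], [-1.0, 0.003, -0.001]]
force: [0.8, 0.3, -0.1]
grip_width: 0.0928
```

Emit:
servo_tool:
  deltas:
    - [[0, 0, 0, 0], [0, 0, 0, 0], [0, 0, 0, 0], [0, 0, 0, 0], [0, 0, 0, 0]]
  hand: 0

```text
time_s: 12.83
tcp_pos: [0.4593, 0.0156, 0.1643]
orientation: [[-0.001, 0.961, -0.276], [0.0, -0.276, -0.961], [-1.0, -0.001, 0.0]]
force: [-0.7, -0.2, -0.1]
grip_width: 0.0641
```

```bash
python3 - <<'E'
from h import *
c=ext("wrist",(0,0,560,280));save(c,"w8.png")
ext("top",(200,110,390,270))
b,_=blobs(c,(45,100,30),(85,255,255),(0,0,560,420),50); print("green",[(onz(c,q[0],.036)[0].round(4),q) for q in b])
s=telemetry.read_state();R=s["orientation"];print(s["tcp_pos"].round(4),lf(s["tcp_pos"]),"alpha",np.degrees(np.arctan2(-R[0,2],-R[1,2])),s["time_s"],s["grip_width"])
E
```

```text
wrist yaw 14.36 ctr lf [-0.2 -1.2] fits [array([-0.2, 65. ]), array([ -0.1, -67.4])] sep 0.1324 [921 764]Traceback (most recent call last):
  File "<stdin>", line 3, in <module>
  File "h.py", line 54, in ext
    c=cap(n);W,a=fit2(c,roi);d=W[0]-W[1]
                                    ~^^^
IndexError: index 1 is out of bounds for axis 0 with size 1
```

View pics/w8.png

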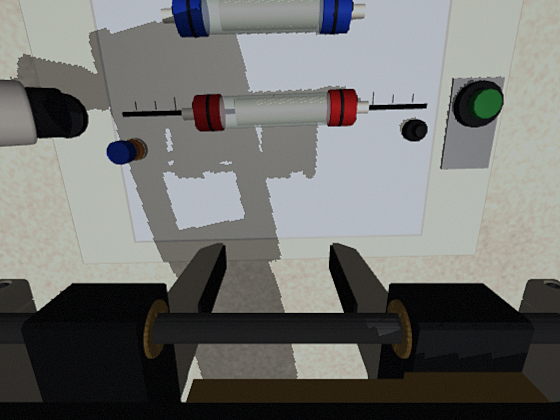

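The view shows the red column at (208,112) to (342,107), lying exactly over the line whose ends are at (123,113) and (427,106). The blue column, vial and plug are in place, and the button is at (488,104). I'll check the line directly in this view, and the housing height for pressing.

```bash
python3 - <<'E'
from h import *
c=ext("wrist",(0,0,560,280))
h=cv2.cvtColor(c["img"],cv2.COLOR_RGB2HSV);g=h[:,:,2]<75
W=[]
for x0,x1 in((125,180),(372,426)):
    ys,xs=np.nonzero(g[100:120,x0:x1]); P=onz(c,np.c_[xs+x0,ys+100],.014)
    med=np.array([np.median(ys[xs==k]) for k in range(x1-x0) if (xs==k).any()]);kk=np.array([k for k in range(x1-x0) if (xs==k).any()])
    Q=onz(c,np.c_[kk+x0,med+100],.014); W.append(lf(np.array([*np.median(Q[:,:2],0)])))
print("line in line frame",W)
b,m=blobs(c,(45,100,30),(85,255,255),(430,60,530,150),50); q=b[0][0]
D=c["depth"];
def z(uv): o,d=ray(c,uv); return (o+d[0]*D[int(uv[1]),int(uv[0])])
print("green",onz(c,q,.036),z(q),lf(onz(c,q,.036)[0]))
for dx,dy in((-28,0),(-25,3),(0,22),(-18,18),(-24,0),(-22,-3)): print(dx,dy,c["img"][int(q[1]+dy),int(q[0]+dx)],z(q+[dx,dy]).round(4))
s=telemetry.read_state();R=s["orientation"];print(s["tcp_pos"].round(4),"alpha",np.degrees(np.arctan2(-R[0,2],-R[1,2])),s["time_s"],s["grip_width"])
E
```

```text
wrist yaw 14.57 ctr lf [-0.1 -1.1] fits [array([ 0. , 65.1]), array([ -0.3, -67.3])] sep 0.1324 [920 797]
line in line frame [array([5.31372847e-02, 1.24505200e+02]), array([  -0.19034865, -127.58053361])]
green [[ 0.49606048 -0.20024861  0.036     ]] [ 0.49621843 -0.1995235   0.03710019] [  -0.6335921  -202.36380564]
-28 0 [5 7 8] [ 0.502  -0.1813  0.0247]
-25 3 [21 20 23] [ 0.4986 -0.1828  0.0264]
0 22 [105 106 108] [ 0.4716 -0.2112  0.0171]
-18 18 [22 21 24] [ 0.4825 -0.188   0.0267]
-24 0 [24 21 22] [ 0.5011 -0.1839  0.0266]
-22 -3 [19 17 19] [ 0.5035 -0.1857  0.0272]
[0.4591 0.0157 0.1644] alpha 15.965213026178075 12.9833 0.0522760577945369
```

The column is centred within 0.3 mm and parallel within 0.2°. The housing rim is at about 27 mm, so the closed tips can press the button down to 30 mm.

Emit:
servo_tool:
  deltas:
    - [[0, 0.06, 0.12, 0], [0, 0.13, 0.27, 0], [0, 0.2, 0.42, 0], [0, 0.27, 0.57, 0], [0, 0.34, 0.7, 0]]
  hand: 0

```text
time_s: 13.4
tcp_pos: [0.486, -0.1394, 0.1646]
orientation: [[-0.0, 0.962, -0.275], [-0.0, -0.275, -0.962], [-1.0, -0.0, 0.0]]
force: [0.8, -0.5, 0.1]
grip_width: 0.0187
```

Emit:
servo_tool:
  deltas:
    - [[0, 0.06, 0.12, 0], [0, 0.1, 0.21, 0], [0, 0.135, 0.2875, 0], [0, 0.135, 0.2875, 0], [0, 0.135, 0.2875, 0]]

```text
time_s: 13.82
tcp_pos: [0.496, -0.2007, 0.1642]
orientation: [[-0.001, 0.961, -0.276], [0.001, -0.276, -0.961], [-1.0, -0.001, -0.0]]
force: [-0.3, -0.5, -0.7]
grip_width: 0.0005
```

Emit:
servo_tool:
  deltas:
    - [[0.12, 0, 0, 0], [0.26, 0, 0, 0], [0.4, 0, 0, 0], [0.5, 0, 0, 0], [0.55, 0, 0, 0]]

```text
time_s: 14.23
tcp_pos: [0.4941, -0.1979, 0.0513]
orientation: [[-0.004, 0.962, -0.273], [0.003, -0.273, -0.962], [-1.0, -0.005, -0.001]]
force: [-0.2, -0.1, -0.4]
grip_width: 0.0006
```

Emit:
servo_tool:
  deltas:
    - [[0.02, 0, 0, 0], [0.03, 0, 0, 0], [0.04, 0, 0, 0], [0.04, 0, 0, 0], [0.04, 0, 0, 0]]

```text
time_s: 14.65
tcp_pos: [0.4971, -0.2005, 0.048]
orientation: [[0.002, 0.962, -0.274], [-0.001, -0.274, -0.962], [-1.0, 0.002, 0.0]]
force: [-0.3, -0.4, 0.4]
grip_width: 0.0006
```

Emit:
servo_tool:
  deltas:
    - [[0.02, 0, 0, 0], [0.04, 0, 0, 0], [0.06, 0, 0, 0], [0.075, 0, 0, 0], [0.085, 0, 0, 0]]

```text
time_s: 15.07
tcp_pos: [0.4966, -0.2004, 0.0299]
orientation: [[0.001, 0.962, -0.274], [-0.0, -0.274, -0.962], [-1.0, 0.001, 0.0]]
force: [-4.5, 3.9, 22.8]
grip_width: 0.0003
```

Emit:
servo_tool:
  deltas:
    - [[0, 0, 0, 0], [0, 0, 0, 0], [0.002, 0, 0, 0], [0.002, 0, 0, 0], [0.002, 0, 0, 0]]

```text
time_s: 15.48
tcp_pos: [0.4966, -0.2004, 0.0302]
orientation: [[0.001, 0.962, -0.274], [-0.0, -0.274, -0.962], [-1.0, 0.001, 0.0]]
force: [-3.2, 2.2, 9.0]
grip_width: 0.0004
```

The button bottomed at z 0.030 with well over 5 N. I'll draw straight up and back.

Emit:
servo_tool:
  deltas:
    - [[-0.04, 0, 0, 0], [-0.1, 0, 0, 0], [-0.25, 0, 0, 0], [-0.45, 0, 0, 0], [-0.65, 0, 0, 0]]

```text
time_s: 15.9
tcp_pos: [0.4947, -0.1994, 0.16]
orientation: [[-0.003, 0.962, -0.274], [0.002, -0.274, -0.962], [-1.0, -0.003, -0.001]]
force: [1.4, -0.6, 0.1]
grip_width: 0.0006
```

Emit:
servo_tool:
  deltas:
    - [[-0.02, -0.15, 0, 0], [-0.04, -0.3, -0.12, 0], [-0.05, -0.43, -0.27, 0], [-0.05, -0.48, -0.42, 0], [-0.05, -0.48, -0.5, 0]]

```text
time_s: 16.32
tcp_pos: [0.4298, -0.075, 0.17]
orientation: [[0.0, 0.962, -0.274], [0.001, -0.274, -0.962], [-1.0, 0.0, -0.001]]
force: [0.1, -0.2, -0.5]
grip_width: 0.0006
```

Emit:
servo_tool:
  deltas:
    - [[0, 0, 0, 0], [0, 0, 0, 0], [0, 0, 0, 0], [0, 0, 0, 0], [0, 0, 0, 0]]

```text
time_s: 16.73
tcp_pos: [0.4311, -0.0785, 0.1692]
orientation: [[-0.001, 0.961, -0.276], [-0.0, -0.276, -0.961], [-1.0, -0.001, 0.0]]
force: [0.5, 0.2, -0.3]
grip_width: 0.0004
```

```bash
python3 - <<'E'
from h import *
c=ext("wrist",(0,0,560,280));save(c,"w9.png")
b,m=blobs(c,(45,100,30),(85,255,255),(0,0,560,250),50);print("green z",[ (lambda o,d:(o+d[0]*c["depth"][int(q[1]),int(q[0])]))(*ray(c,q)).round(4) for q,_ in b])
b,_=blobs(c,(110,120,50),(128,255,255),(0,0,560,250),100); print("blue",[(onz(c,q,.031)[0].round(4),n) for q,n in b])
s=telemetry.read_state();print(s["tcp_pos"].round(4),s["force"],s["time_s"])
E
```

```text
wrist yaw 13.87 ctr lf [0.1 3.9] fits [array([-0.5, 70.1]), array([  0.7, -62.4])] sep 0.1325 [764 744]
green z [array([ 0.4959, -0.2007,  0.0359])]
blue [(array([0.6452, 0.0571, 0.031 ]), np.int32(475)), (array([0.6434, 0.0438, 0.031 ]), np.int32(349)), (array([ 0.6126, -0.0691,  0.031 ]), np.int32(277)), (array([ 0.6084, -0.0825,  0.031 ]), np.int32(407)), (array([0.5523, 0.1655, 0.031 ]), np.int32(417))]
[ 0.4311 -0.0785  0.1691] [-0.24035365  0.08542046 -0.11560409] 16.7833
```

View pics/w9.png

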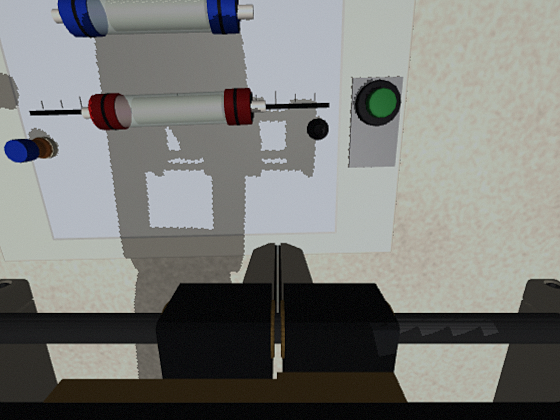

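The final view shows the red column at (110,111) to (238,106), on the line from (30,113) to (328,104). The button at (383,102) is up again, and the blue column, vial and plug are in place.

```bash
python3 -c "
from rig import ctrl; print(ctrl.finish_job())"
```

```text
the job is handed in; nothing more can be done
None
```

The red column now lies on the black line, the capture button has been pressed fully down, and the job is handed in at about 17 s of robot time with the gripper clear of everything.

**How it went:** I rolled the column with the open fingertips. Pushing it with both tips side by side did not remove its 3.5° skew. I lifted off, straddled it diagonally with one tip in front and one behind, turned it parallel, and rolled it the last 53 mm. At the line I closed the turn again to centre it, then lifted straight up. The turn itself scrubbed the ends of the column a few millimetres; the rest was rolled.

**Last checks:**
- **Column across the line:** before the press it was within about 0.3 mm of the line and about 0.2° of parallel. After the press it was 0.1 mm off and about 0.5° off parallel.
- **Column along the line:** the two views disagreed, at −1 mm and +4 mm from the middle. The second view was oblique, so I trust the first.
- **Button:** it stopped at 30 mm height with up to 23 N on the tool, then sprang back to 36 mm.
- **Other objects:** the blue column, vial and plug were where they started in the last picture. I did not recheck the bottles, beaker or marker with a camera at the end. My last overhead-camera measurement of the red column failed, so the final positions come from the wrist camera only.

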